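# Find the rocker arm with the worn bush and swing it back

### The arm

A 7-joint arm with a two-finger parallel gripper is mounted at the origin on the work surface. World frame = base frame: x ahead of the robot, y to its left, z up, the work surface at z = 0. Lengths are in m, angles in rad, forces in N, time in s.
With the tool pointing down it reaches from about 0.35 to 0.9 m from the base axis. Payload 8.1 kg.
Tool frame: the origin (TCP) lies where the fingers leave the gripper's body, on its centre line; the fingertips stand 66 mm ahead of it and the grasp point (between the pads) lies 47 mm ahead of it (arm.tip_reach is the distance from the TCP to the fingertips, in m); z points along the fingers, y is the direction in which the jaws open and shut (so a half turn about z gives the same grasp; the last joint's range is limited). The gripper opens to 92 mm and grips with 3 to 60 N. Pads are 19 mm wide; open, the fingers measure 130 mm over their backs; the gripper's body (75 mm by 190 mm) begins 47 mm behind the grasp point.
Start: joints at [1.134, 0.434, 0.025, 1.573, -0.012, 1.134, -0.075], TCP at [0.205, -0.591, 0.292] pointing down, gripper open.
Joint ranges: [-2.62, 2.62], [-0.44, 2.09], [-1.27, 1.32], [0.08, 2.57], [-1.32, 4.46], [0.12, 2], [-2.74, 2.74]. Speed limits (rad/s): [2.22, 2.22, 3.01, 3.01, 3.14, 3.14, 3.14].

### API

Orientations are given as a rotation vector (axis times angle).
In Python, from cell import arm gives the robot as it stands.
- The arm moves only by the tool carry_out, never from a script. Its argument "plan" is a list of rows, each a list of 5 numbers: the shift along the world's x, y, z in cm, then the turn about the world's z in rad, then the finger opening in cm, from 0 to 9.18. In form: [[tx, ty, tz, spin, fingers], ...]. A call has 1 to 20 rows; each row is the pose to reach, as a shift and turn from the pose measured when the call began; what a row does not reach only later rows make up. A row lasts 1/10 s, in which the tool goes at most 50 mm and 8.59 degrees, less where a joint would pass 70% of its speed; a pose out of reach is approached as far as the arm can. A call with a gripper value outside its range is refused whole. The fingers move at their own pace and stop on an object; "squeeze" is the grip in N (left out, the last holds). Time passes only in rows, so rows that repeat a pose let the fingers close. It gives the time, the measured TCP pose, the force and the opening at its end, in the units of the state.
- arm.observe(): the state, without advancing time (a new reading comes with each control period).
- arm.get_image(name): name is "side" or "top"; returns (picture, depth): 480x640x3 uint8, red, green, blue; 480x640 float32, m along the optical axis (not along the pixel's ray), 0 where there is no reading.
- arm.get_calibration(name): a dict with "intrinsics" (3x3 intrinsics, pixels), "rvec" (rotation vector, rad) and "tvec" (3), from world to camera coordinates, as OpenCV has them. Camera axes: x right, y down, z forward; pixel columns grow to the right and rows downward; lengths in m; the calibration is good to about 2 mm. A picture is of the moment at which its call begins. get_calibration takes no time and is no camera call.
- arm.sign_off(): hands the job in, once; it reports no verdict.
The state is a dict: "clock": time; "joints": joint angles; "dq": joint speeds; "joint_efforts": joint torques, N m; "position": TCP position; "ee_rot": TCP orientation; "force": force on the tool from outside, world axes, zero at the start; "ft_torque": the same for the moment, N m; "width": opening from 0.0 (shut) to 1.0 (fully open).
Only numpy, scipy, OpenCV 4.12 (cv2) and the standard library are available. Lean on these libraries where they do the work, as an engineer would, in place of code of your own. Each camera call takes 0.05 s, during which the arm holds its last target. There are 200 camera calls.

### The job

One of the three rocker arms on this cylinder head has a worn bush: push the rockers' noses gently from side to side, never harder than about 20 N, to find the one that wobbles on the shaft, while the two sound ones hardly give. When you have found the loose one, rock it from stop to stop a second time to be sure, then swing it up and over the shaft, right back to its stop, and leave it there as rejected. Leave the sound rockers down on their valves and do not disturb the other things on the bench.

Things in the scene. Friction and masses are not known exactly. Their poses are not given: they have to be found in the camera images.
- head: grey cast cylinder head of one large diesel cylinder, fixed, 230 x 330 x 75 mm. Origin: centre of its underside; y along the rocker shaft, -x the valve side (nearest the robot), z up. A 34 mm shaft lies along y, axis 150 mm above the bench, on four pedestals 22 mm thick, 50 mm long, 180 mm high at y = -120, -40, 40, 120 mm. Three like steel rockers sit between them; push rods are out
- nose_1 (a point): middle (width and height) of the nose of the rocker in place 1 (head y = +80 mm) while down and centred: 90 mm from the shaft axis, 150 mm above the bench. Fixed to the head, does not follow the rocker; axes as the head's. Rocker nose: a beam 22 mm wide (along y), 26 mm high (137 to 163 mm above the bench), reaching level from the hub to 105 mm from the shaft axis on the -x side
- pivot_1 (a point): point on the shaft axis, mid-width of the rocker in place 1 (head y = +80 mm), 150 mm above the bench; the rocker swings about the head's y axis through it. Axes as the head's. Rocker hub 54 mm diameter, 44 mm wide
- nose_2 (a point): middle (width and height) of the nose of the rocker in place 2 (head y = 0 mm) while down and centred: 90 mm from the shaft axis, 150 mm above the bench. Fixed to the head, does not follow the rocker; axes as the head's. 58 mm free between neighbouring noses; a pad under the beam's end, within 20 mm of it, reaches down to 124 mm
- pivot_2 (a point): point on the shaft axis, mid-width of the rocker in place 2 (head y = 0 mm), 150 mm above the bench; the rocker swings about the head's y axis through it. Axes as the head's. The rocker's tail reaches 82 mm to the +x side, with screw and brass lock nut
- nose_3 (a point): middle (width and height) of the nose of the rocker in place 3 (head y = -80 mm) while down and centred: 90 mm from the shaft axis, 150 mm above the bench. Fixed to the head, does not follow the rocker; axes as the head's. Under each nose stands a valve stem with a 38 mm spring retainer, top 106 mm above the bench; nothing else stands higher beside the noses
- pivot_3 (a point): point on the shaft axis, mid-width of the rocker in place 3 (head y = -80 mm), 150 mm above the bench; the rocker swings about the head's y axis through it. Axes as the head's. Swung back, the rocker touches nothing
- a_swing (a joint): swing of rocker A about the shaft, rad: 0 = down on its valve, 1.57 = nose straight up, 2.0 = back stop, nose leaning over the +x side. About 0.2 N m of friction; arm about 0.5 kg; it stays or settles further back when let go past upright. Rockers A, B, C sit in places 1, 2, 3 in an order that changes every time and is not told
- a_play (a joint): free sideways rocking of rocker A on its bush, rad, about its own upright axis through the shaft; 0 = centred, + = nose towards the head's -y. A sound bush gives 0.006 rad (0.5 mm at the nose point) each way, a worn one 0.062 rad (5.6 mm) each way, to a stop; about 0.7 N at the nose moves it
- a_flex (a joint): sideways springing of rocker A under load once its play is taken up, rad, sign as its play, 0 = unloaded. About 90 N m/rad: 1 mm at the nose point is about 11 N; 0.025 rad (2.2 mm) means 25 N sideways on the nose
- b_swing (a joint): swing of rocker B about the shaft, rad: 0 = down on its valve, 1.57 = nose straight up, 2.0 = back stop, nose leaning over the +x side. About 0.2 N m of friction; arm about 0.5 kg; it stays or settles further back when let go past upright. Rockers A, B, C sit in places 1, 2, 3 in an order that changes every time and is not told
- b_play (a joint): free sideways rocking of rocker B on its bush, rad, about its own upright axis through the shaft; 0 = centred, + = nose towards the head's -y. A sound bush gives 0.006 rad (0.5 mm at the nose point) each way, a worn one 0.062 rad (5.6 mm) each way, to a stop; about 0.7 N at the nose moves it
- b_flex (a joint): sideways springing of rocker B under load once its play is taken up, rad, sign as its play, 0 = unloaded. About 90 N m/rad: 1 mm at the nose point is about 11 N; 0.025 rad (2.2 mm) means 25 N sideways on the nose
- c_swing (a joint): swing of rocker C about the shaft, rad: 0 = down on its valve, 1.57 = nose straight up, 2.0 = back stop, nose leaning over the +x side. About 0.2 N m of friction; arm about 0.5 kg; it stays or settles further back when let go past upright. Rockers A, B, C sit in places 1, 2, 3 in an order that changes every time and is not told
- c_play (a joint): free sideways rocking of rocker C on its bush, rad, about its own upright axis through the shaft; 0 = centred, + = nose towards the head's -y. A sound bush gives 0.006 rad (0.5 mm at the nose point) each way, a worn one 0.062 rad (5.6 mm) each way, to a stop; about 0.7 N at the nose moves it
- c_flex (a joint): sideways springing of rocker C under load once its play is taken up, rad, sign as its play, 0 = unloaded. About 90 N m/rad: 1 mm at the nose point is about 11 N; 0.025 rad (2.2 mm) means 25 N sideways on the nose
- piston: bystander: loose aluminium piston standing on the bench, 110 mm diameter, 130 mm high, 2.6 kg; origin at the centre of its underside
- spanner: bystander: loose steel spanner lying on the bench beside the head on the -y side, about 200 mm long; origin under its middle
- oil_can: bystander: loose red oil can with a brass spout, 68 mm diameter, 150 mm high; origin at the centre of its underside

How it is judged:
On the way, in this order (a step that is already met when the one before it is completed fails the run):
1. the loose rocker, still down, is rocked sideways close to its stop towards the head's -y (value of joint b_play above 0.04 rad and value of joint b_swing below 0.2 rad), for 0.05 s.
2. and then, still down, close to its stop towards the head's +y (two full rockings, begun on either side, contain this) (value of joint b_play below -0.04 rad and value of joint b_swing below 0.2 rad), for 0.05 s.
At the end, for the whole second after the job is handed in: The loose rocker is swung back past upright, at least 1.75 rad from its seat (stop at 2.0 rad), and at rest; both sound rockers lie down on their valves (within 0.08 rad) at rest (value of joint b_swing above 1.75 rad and value of joint each of a_swing, c_swing below 0.08 rad and velocity of joint a_swing between -0.1 and 0.1 rad/s and velocity of joint b_swing between -0.1 and 0.1 rad/s and velocity of joint c_swing between -0.1 and 0.1 rad/s); the robot touches nothing.
It fails at once if a rocker is pushed sideways at its nose with more than about 25 N (springs more than 0.025 rad) (value of joint any of a_flex, b_flex, c_flex above 0.025 rad or value of joint any of a_flex, b_flex, c_flex below -0.025 rad).
It fails at once if a sound rocker is swung more than 0.3 rad off its valve (value of joint any of a_swing, c_swing above 0.3 rad).
It fails at once if the piston, the spanner or the oil can is moved more than 40 mm (distance of any of piston, spanner, oil_can from where it was at the start of the episode above 0.04 m).
It also fails if it takes over 67 s, if anything falls off the work surface, if the arm or the gripper's body presses on something with over 40 N, if the wrist force passes 120 N, or if a joint passes its speed limit or range.

## Working session

There is one attempt and no reset: what is moved stays moved. The work goes in short steps, Python scripts to look and compute and a tool call to move; the robot and the scene stay as the last step left them, time stands still between calls to the robot, and variables do not carry over. Pictures are saved under pics/ and viewed, about 8 in all and at most 12, crops included, and the job is handed in when it is done.

Besides the shell and the picture viewer there is one more tool, called as name(argument=value, ...), one argument or row to a line, values as JSON. carry_out: Moves the arm, as the interface text tells. Its arguments: {"type":"object","properties":{"plan":{"type":"array"},"squeeze":{"type":"number"}},"required":["plan"]}

```bash
ls; mkdir -p pics
python3 - <<'E'
from cell import arm
import cv2
s=arm.observe();print({k:(v if not hasattr(v,'round') else v) for k,v in s.items()}, arm.tip_reach)
for n in("side","top"):
    p,d=arm.get_image(n);cv2.imwrite(f"pics/{n}0.png",p[:,:,::-1]);c=arm.get_calibration(n);print(n,c)
E
```

```text
pics
{'clock': 0.0, 'joints': array([ 1.13440585,  0.43524652,  0.02498789,  1.574093  , -0.01162624,
        1.13400587, -0.075105  ]), 'dq': array([ 0.0014158 ,  0.00183115,  0.00077793, -0.0017698 ,  0.00143189,
        0.00184639, -0.00049617]), 'joint_efforts': array([ 8.67642229e-04, -6.67852950e+01,  9.85360332e-01, -3.14450419e+01,
       -6.05565123e-02,  4.30172228e-02,  2.18253354e-04]), 'position': array([ 0.20458598, -0.59013348,  0.29143202]), 'ee_rot': array([-3.09643005e+00, -5.21473344e-01,  6.16998450e-04]), 'force': array([-0.3296533 , -0.33670926, -0.05321991]), 'ft_torque': array([ 0.04193428,  0.02786624, -0.00191994]), 'width': 0.999620865154858} 0.0655
side {'intrinsics': array([[455.98652227,   0.        , 322.13534166],
       [  0.        , 455.98652227, 255.74375179],
       [  0.        ,   0.        ,   1.        ]]), 'rvec': array([ 0.70783336, -2.41255066,  1.32693351]), 'tvec': array([0.45029203, 0.23999586, 0.80248165])}
top {'intrinsics': array([[520.83117216,   0.        , 312.75666185],
       [  0.        , 520.83117216, 235.48631832],
       [  0.        ,   0.        ,   1.        ]]), 'rvec': array([ 2.17648804, -2.14211256,  0.1667418 ]), 'tvec': array([-0.01480933,  0.54906725,  1.35316179])}
```

View pics/side0.png

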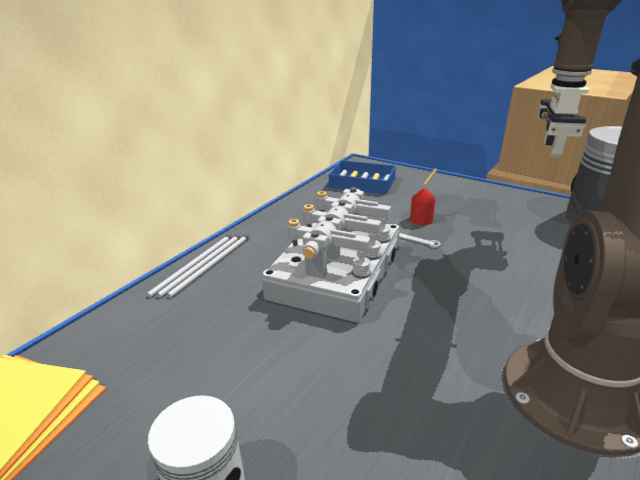

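View pics/top0.png

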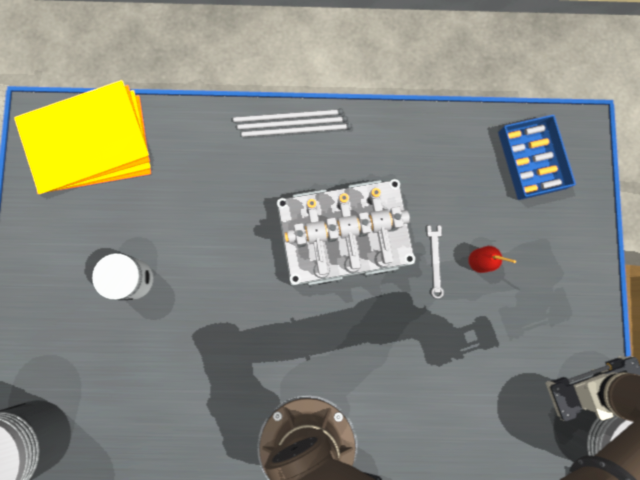

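```bash
cat > h.py <<'E'
import numpy as np, cv2
from cell import arm
def cal(n):
    c=arm.get_calibration(n);return c["intrinsics"],cv2.Rodrigues(c["rvec"])[0],c["tvec"]
def cloud(n,d):
    K,R,t=cal(n);v,u=np.mgrid[:480,:640]
    p=np.dstack([(u-K[0,2])*d/K[0,0],(v-K[1,2])*d/K[1,1],d])
    return (p-t)@R
def pix(n,P):
    K,R,t=cal(n);q=np.atleast_2d(P)@R.T+t;q=q@K.T;return q[:,:2]/q[:,2:]
E
python3 - <<'E'
from h import *
p,d=arm.get_image("top");W=cloud("top",d);np.save("W.npy",W)
m=np.zeros((480,640),bool);m[170:295,265:420]=1
Z=W[...,2]
a=W[m&(Z>.055)&(Z<.085)][:,:2].astype(np.float32)
print("headtop",len(a),cv2.minAreaRect(a),np.median(W[m&(Z>.055)&(Z<.085)][:,2]))
for lo,hi in((.135,.168),(.168,.2)):
    mm=(m&(Z>lo)&(Z<hi)).astype(np.uint8)
    n,l,s,c=cv2.connectedComponentsWithStats(mm)
    for i in range(1,n):
        if s[i,4]>15: print(lo,s[i],W[l==i].mean(0).round(4))
cr=p[165:300,260:425,::-1];cv2.imwrite("pics/c1.png",cv2.resize(cr,None,fx=4.8,fy=4.4,interpolation=cv2.INTER_CUBIC))
ps,ds=arm.get_image("side");Ws=cloud("side",ds);np.save("Ws.npy",Ws)
Zs=Ws[...,2];ms=np.zeros((480,640),bool);ms[180:330,255:405]=1
b=Ws[ms&(Zs>.065)&(Zs<.085)][:,:2].astype(np.float32);print("side",len(b),cv2.minAreaRect(b))
E
```

```text
headtop 6818 ((0.5584462881088257, -0.08942770957946777), (0.24526889622211456, 0.32987189292907715), 10.867634773254395) 0.07556492172655768
0.135 [368 191  14  27 173] [ 0.6124 -0.1557  0.1611]
0.135 [336 194  20  31 185] [ 0.5974 -0.0786  0.1621]
0.135 [306 204  17  21 149] [ 0.5835 -0.0025  0.1624]
0.135 [389 209   5  10  17] [ 0.5904 -0.194   0.1618]
0.135 [400 210   9  14  76] [ 0.5826 -0.228   0.1633]
0.135 [369 220  27  44 372] [ 0.5173 -0.1777  0.1612]
0.135 [303 226  30  49 342] [ 0.4903 -0.02    0.1625]
0.135 [336 226  24  43 283] [ 0.496  -0.0955  0.1619]
0.135 [350 226  20  17  72] [ 0.5377 -0.1119  0.1624]
0.135 [285 229  12  15 114] [0.53   0.0506 0.1623]
0.168 [370 188  11  11  75] [ 0.6389 -0.1537  0.1754]
0.168 [338 193  10  11  68] [ 0.6243 -0.0765  0.1754]
0.168 [306 199  11  10  73] [0.6094 0.0016 0.1754]
0.168 [ 305  207  104   55 1710] [ 0.5547 -0.1031  0.1742]
0.168 [288 223  18  22 192] [0.5347 0.0293 0.1738]
side 3836 ((0.5557215213775635, -0.0879402756690979), (0.2408355325460434, 0.33287525177001953), 10.864385604858398)
```

View pics/c1.png

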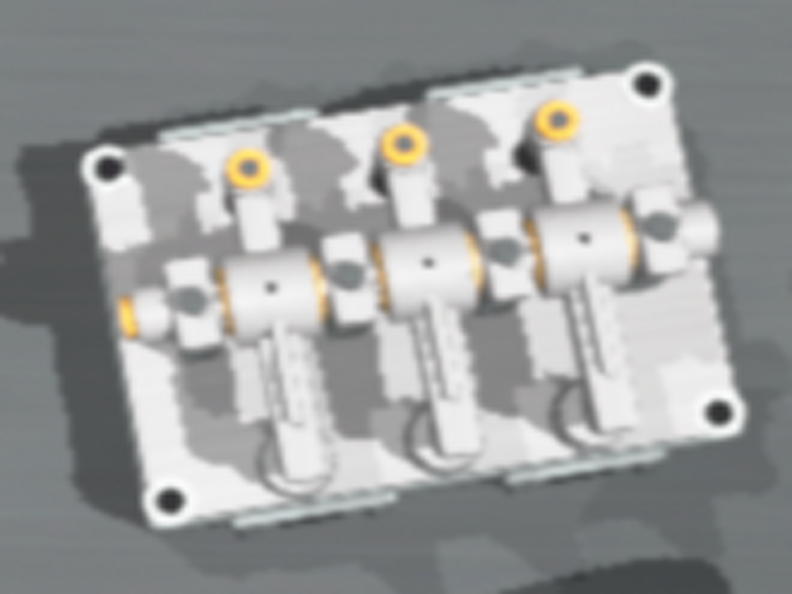

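Run:
```python
from h import *
th=np.radians(10.87);o=np.array([.557,-.0887]);R=np.array([[np.cos(th),-np.sin(th)],[np.sin(th),np.cos(th)]])
for f in("W.npy","Ws.npy"):
    W=np.load(f);Z=W[...,2];H=(W[...,:2]-o)@R;x,y=H[...,0],H[...,1]
    inb=(abs(x)<.13)&(abs(y)<.17)
    for yc in(.12,.08,.04,0,-.04,-.08,-.12):
        m=inb&(abs(y-yc)<.03)&(Z>.172)&(Z<.179);
        if m.sum(): print(f,'hub' ,yc,m.sum(),H[m].mean(0).round(4),[np.percentile(H[m],q,axis=0).round(4) for q in(3,97)])
    for yc in(.08,0,-.08):
        m=inb&(abs(y-yc)<.03)&(Z>.158)&(Z<.167)&(x<-.03)
        print('nose',yc,m.sum(),np.median(H[m],axis=0).round(4),[np.percentile(H[m],q,axis=0).round(4) for q in(2,98)],np.median(Z[m]).round(4))
        for a in(-.09,-.07,-.05): 
            k=m&(abs(x-a)<.01)
            if k.sum():print('   ',a,k.sum(),y[k].mean().round(4),y[k].min().round(4),y[k].max().round(4))
        m=inb&(abs(y-yc)<.03)&(Z>.172)&(Z<.179)&(x>.04);print('nut',m.sum(),H[m].mean(0).round(4))
```

```text
W.npy hub 0.12 156 [-0.0009  0.1108] [array([-0.0214,  0.0906]), array([0.0222, 0.1287])]
W.npy hub 0.08 302 [0.0076 0.0801] [array([-0.0493,  0.0587]), array([0.0745, 0.1082])]
W.npy hub 0.04 213 [0.0023 0.0403] [array([-0.0191,  0.0114]), array([0.0243, 0.069 ])]
W.npy hub 0 301 [ 0.0064 -0.0003] [array([-0.0569, -0.0205]), array([0.0744, 0.0208])]
W.npy hub -0.04 212 [ 0.0022 -0.0392] [array([-0.0199, -0.0691]), array([ 0.022, -0.011])]
W.npy hub -0.08 285 [ 0.0077 -0.0795] [array([-0.0576, -0.1009]), array([ 0.0743, -0.0578])]
W.npy hub -0.12 164 [ 0.001  -0.1121] [array([-0.0212, -0.1297]), array([ 0.0231, -0.0911])]
nose 0.08 196 [-0.0756  0.0806] [array([-0.1028,  0.0689]), array([-0.0323,  0.09  ])] 0.1635
    -0.09 68 0.0798 0.0687 0.0905
    -0.07 51 0.0794 0.0685 0.0902
    -0.05 41 0.0801 0.0685 0.09
nut 50 [0.0688 0.0783]
nose 0 198 [-0.0733  0.0011] [array([-0.1028, -0.0112]), array([-0.0321,  0.0102])] 0.1634
    -0.09 65 -0.0001 -0.0106 0.0104
    -0.07 52 -0.0001 -0.0115 0.0105
    -0.05 47 0.0007 -0.0114 0.0103
nut 51 [ 0.0691 -0.0008]
nose -0.08 205 [-0.0738 -0.077
[... 804 characters left out ...]
1296]), array([ 0.0213, -0.0921])]
nose 0.08 220 [-0.0761  0.0871] [array([-0.1044,  0.071 ]), array([-0.0327,  0.0922])] 0.164
    -0.09 72 0.0836 0.0696 0.0929
    -0.07 56 0.0856 0.0716 0.0917
    -0.05 43 0.0869 0.0796 0.0918
nut 47 [0.0661 0.0824]
nose 0 202 [-0.0742  0.0075] [array([-0.1046, -0.0087]), array([-0.0322,  0.0123])] 0.1639
    -0.09 66 0.0035 -0.0111 0.0129
    -0.07 50 0.0067 -0.0058 0.0128
    -0.05 47 0.0072 0.0002 0.0136
nut 46 [0.066  0.0021]
nose -0.08 176 [-0.0744 -0.0728] [array([-0.1049, -0.0885]), array([-0.0321, -0.0679])] 0.1638
    -0.09 55 -0.0761 -0.0921 -0.0682
    -0.07 43 -0.0747 -0.0893 -0.0682
    -0.05 40 -0.073 -0.0809 -0.0674
nut 40 [ 0.0659 -0.0776]
```

carry_out(
  plan=[
    [0,0,4,0,9],
    [2,3,8,-0.05,7],
    [5,7.3,8,-0.1,5],
    [8,11.6,8,-0.144,5],
    [11,16,8,-0.144,5],
    [14,20.4,8,-0.144,5],
    [17,24.7,8,-0.144,5],
    [20,29,8,-0.144,5],
    [23,33.5,8,-0.144,5],
    [25.5,37,8,-0.144,5],
    [27.9,40.6,8,-0.144,5],
    [27.9,40.6,5,-0.144,5],
    [27.9,40.6,2,-0.144,5],
    [27.9,40.6,2,-0.144,5],
    [27.9,40.6,2,-0.144,5],
  ],
)

```text
clock: 1.7
position: [0.4834, -0.1846, 0.3121]
ee_rot: [-3.126, -0.297, 0.002]
force: [0.8, -0.7, 0.4]
width: 0.543
```

carry_out(
  plan=[
    [0,0,-3,0,5],
    [0,0,-6,0,5],
    [0,0,-8,0,5],
    [0,0,-10,0,5],
    [0,0,-11.5,0,5],
    [0,0,-11.5,0,5],
    [0,0,-11.5,0,5],
  ],
)

```text
clock: 2.4
position: [0.4842, -0.1853, 0.1986]
ee_rot: [-3.127, -0.295, -0.001]
force: [0.2, 0.0, 0.5]
width: 0.544
```

Run:
```python
from h import *
p,d=arm.get_image("side");q=arm.get_image("top")[0]
a=cv2.resize(p[150:310,250:420,::-1],(580,546),interpolation=cv2.INTER_CUBIC)
cv2.imwrite("pics/c2.png",a)
print(arm.observe()["force"],arm.observe()["position"])
```

```text
[-0.64241997 -1.11510476  0.29364314] [ 0.48435418 -0.18511207  0.19873575]
```

View pics/c2.png

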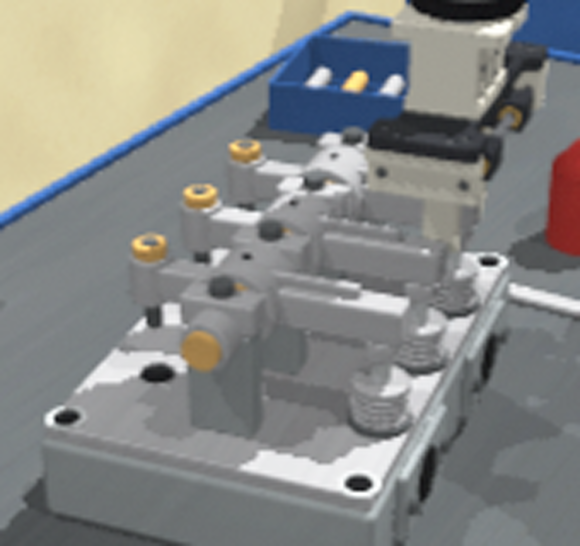

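The view shows the near finger hanging between noses 2 and 3 (crop px 445,215), straddling nose 3 with no contact. I'll close gently on it.

carry_out(
  plan=[
    [0,0,0,0,2.8],
    [0,0,0,0,2.8],
    [0,0,0,0,2.8],
    [0,0,0,0,2.8],
  ],
  squeeze=3,
)

```text
clock: 2.9
position: [0.4844, -0.1851, 0.1989]
ee_rot: [-3.128, -0.296, -0.002]
force: [0.4, 0.1, 0.7]
width: 0.307
```

carry_out(
  plan=[
    [0,0,0,0,2.2],
    [0,0,0,0,2.0],
    [0,0,0,0,2.0],
    [0,0,0,0,2.0],
  ],
)

```text
clock: 3.3
position: [0.4843, -0.1852, 0.1989]
ee_rot: [-3.128, -0.296, -0.002]
force: [-0.1, 0.1, -0.3]
width: 0.241
```

carry_out(
  plan=[
    [-0.02,0.1,0,0,2.0],
    [-0.04,0.2,0,0,2.0],
    [-0.04,0.2,0,0,2.0],
  ],
)

```text
clock: 3.6
position: [0.4839, -0.1837, 0.1989]
ee_rot: [3.127, 0.295, 0.002]
force: [0.4, -3.3, -0.3]
width: 0.241
```

carry_out(
  plan=[
    [0.04,-0.2,0,0,2.0],
    [0.08,-0.4,0,0,2.0],
    [0.08,-0.4,0,0,2.0],
  ],
)

```text
clock: 3.9
position: [0.4844, -0.1869, 0.1987]
ee_rot: [-3.127, -0.296, -0.001]
force: [-2.0, 2.5, -0.1]
width: 0.239
```

carry_out(
  plan=[
    [-0.04,0.2,0,0,2.0],
    [-0.08,0.4,0,0,2.0],
    [-0.09,0.48,0,0,2.0],
    [-0.09,0.48,0,0,2.0],
  ],
  squeeze=8,
)

```text
clock: 4.3
position: [0.4835, -0.1834, 0.1988]
ee_rot: [3.127, 0.294, 0.001]
force: [-1.2, -7.1, -0.6]
width: 0.24
```

carry_out(
  plan=[
    [0.05,-0.27,0,0,2.0],
    [0.05,-0.27,0,0,2.0],
    [0.05,-0.27,0,0,2.0],
  ],
)

```text
clock: 4.6
position: [0.4839, -0.1859, 0.1988]
ee_rot: [3.127, 0.294, 0.001]
force: [-1.7, 0.3, 1.0]
width: 0.239
```

carry_out(
  plan=[
    [0,0,0,0,5],
    [0,0,0,0,5],
    [0,0,0,0,5],
    [0,0,3,0,5],
    [0,0,6,0,5],
    [-0.7,3.7,6,0,5],
    [-1.47,7.93,6,0,5],
    [-1.47,7.93,6,0,5],
    [-1.47,7.93,3,0,5],
    [-1.47,7.93,0,0,5],
    [-1.47,7.93,-0.1,0,5],
    [-1.47,7.93,-0.1,0,2.8],
    [-1.47,7.93,-0.1,0,2.8],
    [-1.47,7.93,-0.1,0,2.8],
    [-1.47,7.93,-0.1,0,2.8],
  ],
  squeeze=3,
)

```text
clock: 6.1
position: [0.4697, -0.1067, 0.1987]
ee_rot: [3.126, 0.294, 0.003]
force: [-0.1, -0.3, 0.9]
width: 0.311
```

carry_out(
  plan=[
    [0,0,0,0,2.2],
    [0,0,0,0,2.0],
    [0,0,0,0,2.0],
    [0,0,0,0,2.0],
  ],
)

```text
clock: 6.5
position: [0.4699, -0.1066, 0.1989]
ee_rot: [3.126, 0.294, 0.004]
force: [-0.6, 1.3, 2.4]
width: 0.238
```

carry_out(
  plan=[
    [-0.02,0.1,0,0,2.0],
    [-0.04,0.2,0,0,2.0],
    [-0.05,0.25,0,0,2.0],
    [-0.05,0.25,0,0,2.0],
  ],
)

```text
clock: 6.9
position: [0.4693, -0.1043, 0.1989]
ee_rot: [3.126, 0.294, 0.004]
force: [-0.8, -2.0, 1.5]
width: 0.247
```

carry_out(
  plan=[
    [0.04,-0.2,0,0,2.0],
    [0.08,-0.4,0,0,2.0],
    [0.08,-0.4,0,0,2.0],
  ],
)

```text
clock: 7.2
position: [0.4699, -0.1082, 0.1988]
ee_rot: [3.127, 0.294, 0.003]
force: [-1.5, 0.8, 2.4]
width: 0.238
```

carry_out(
  plan=[
    [-0.04,0.2,0,0,2.0],
    [-0.07,0.4,0,0,2.0],
    [-0.1,0.5,0,0,2.0],
    [-0.1,0.5,0,0,2.0],
  ],
  squeeze=8,
)

```text
clock: 7.6
position: [0.4687, -0.1035, 0.1988]
ee_rot: [3.126, 0.293, 0.003]
force: [-2.5, -4.9, 2.3]
width: 0.24
```

carry_out(
  plan=[
    [0.06,-0.3,0,0,2.0],
    [0.1,-0.5,0,0,2.0],
    [0.13,-0.65,0,0,2.0],
    [0.13,-0.65,0,0,2.0],
  ],
)

```text
clock: 8.0
position: [0.4698, -0.1096, 0.1986]
ee_rot: [3.127, 0.294, 0.002]
force: [-1.8, 2.5, 2.0]
width: 0.243
```

carry_out(
  plan=[
    [0.02,-0.1,0,0,2.0],
    [0.04,-0.2,0,0,2.0],
    [0.04,-0.2,0,0,2.0],
  ],
)

```text
clock: 8.3
position: [0.4701, -0.1116, 0.1986]
ee_rot: [3.127, 0.295, 0.001]
force: [-3.2, 3.1, 1.6]
width: 0.247
```

```bash
cat > n.py <<'E'
from h import *
# nose yaw/offset from side+top depth, in head frame
th=np.radians(10.87);o=np.array([.557,-.0887]);R=np.array([[np.cos(th),-np.sin(th)],[np.sin(th),np.cos(th)]])
for n in("side","top"):
    W=np.mean([cloud(n,arm.get_image(n)[1]) for _ in range(2)],0)
    Z=W[...,2];H=(W[...,:2]-o)@R;x,y=H[...,0],H[...,1]
    for yc in(.08,0,-.08):
        m=(abs(y-yc)<.022)&(Z>.155)&(Z<.168)&(x<-.03)&(x>-.105)
        print(n,yc,[(int((k:=m&(abs(x-a)<.008)).sum()),(y[k].mean()-yc).round(4) if k.any() else None) for a in(-.095,-.08,-.065,-.05)])
s=arm.observe();print(s["force"].round(2),s["position"].round(4))
E
python3 n.py
```

```text
side 0.08 [(67, np.float64(0.0042)), (65, np.float64(0.0042)), (53, np.float64(0.0075)), (53, np.float64(0.0075))]
side 0 [(16, np.float64(0.0168)), (4, np.float64(0.0176)), (11, np.float64(0.0062)), (11, np.float64(0.0072))]
side -0.08 [(0, None), (0, None), (0, None), (0, None)]
top 0.08 [(12, np.float64(0.0084)), (13, np.float64(0.0081)), (13, np.float64(0.0079)), (19, np.float64(0.005))]
top 0 [(0, None), (0, None), (0, None), (0, None)]
top -0.08 [(0, None), (0, None), (0, None), (0, None)]
[-3.71  3.11  2.53] [ 0.4701 -0.1115  0.1986]
```

Place 2 gave 5 mm for 3 N, with the beam yawing in the pads; place 3 resisted with 7 N at 1.8 mm. So 2 looks loose. I'll finish the rocking stop to stop, twice, watching force.

carry_out(
  plan=[
    [-0.04,0.2,0,0,2.0],
    [-0.08,0.4,0,0,2.0],
    [-0.12,0.6,0,0,2.0],
    [-0.16,0.8,0,0,2.0],
    [-0.2,1.0,0,0,2.0],
    [-0.2,1.03,0,0,2.0],
    [-0.2,1.03,0,0,2.0],
    [-0.2,1.03,0,0,2.0],
  ],
  squeeze=6,
)

```text
clock: 9.3
position: [0.4681, -0.1014, 0.1986]
ee_rot: [3.127, 0.294, 0.001]
force: [-2.5, -3.9, 1.6]
width: 0.244
```

carry_out(
  plan=[
    [0.04,-0.2,0,0,2.0],
    [0.08,-0.4,0,0,2.0],
    [0.12,-0.6,0,0,2.0],
    [0.16,-0.8,0,0,2.0],
    [0.2,-1.0,0,0,2.0],
    [0.21,-1.07,0,0,2.0],
    [0.21,-1.07,0,0,2.0],
    [0.21,-1.07,0,0,2.0],
  ],
)

```text
clock: 10.1
position: [0.47, -0.1121, 0.1985]
ee_rot: [3.127, 0.294, 0.001]
force: [-2.7, 2.0, 1.0]
width: 0.247
```

carry_out(
  plan=[
    [-0.04,0.2,0,0,2.0],
    [-0.08,0.4,0,0,2.0],
    [-0.12,0.6,0,0,2.0],
    [-0.16,0.8,0,0,2.0],
    [-0.2,1.0,0,0,2.0],
    [-0.2,1.08,0,0,2.0],
    [-0.2,1.08,0,0,2.0],
    [-0.2,1.08,0,0,2.0],
  ],
)

```text
clock: 10.9
position: [0.4678, -0.1014, 0.1985]
ee_rot: [3.127, 0.294, 0.0]
force: [-2.4, -3.1, 1.8]
width: 0.249
```

Nose 2 travels about 10.7 mm at 2–4 N. A quick check that nose 1 is stiff, before rejecting anything.

carry_out(
  plan=[
    [0.1,-0.52,0,0,2.4],
    [0.1,-0.52,0,0,5],
    [0.1,-0.52,0,0,5],
    [0.1,-0.52,0,0,5],
    [0,0,3,0,5],
    [0,0,6,0,5],
    [-0.7,3.7,6,0,5],
    [-1.3,7.34,6,0,5],
    [-1.3,7.34,6,0,5],
    [-1.3,7.34,3,0,5],
    [-1.3,7.34,0,0,5],
    [-1.3,7.34,0,0,5],
    [-1.3,7.34,0,0,2.8],
    [-1.3,7.34,0,0,2.8],
    [-1.3,7.34,0,0,2.8],
    [-1.3,7.34,0,0,2.0],
    [-1.3,7.34,0,0,2.0],
    [-1.3,7.34,0,0,2.0],
  ],
  squeeze=6,
)

```text
clock: 12.7
position: [0.4552, -0.0279, 0.199]
ee_rot: [3.127, 0.294, 0.002]
force: [1.1, 1.0, 1.9]
width: 0.241
```

carry_out(
  plan=[
    [-0.02,0.1,0,0,2.0],
    [-0.04,0.2,0,0,2.0],
    [-0.04,0.2,0,0,2.0],
  ],
)

```text
clock: 13.0
position: [0.4548, -0.0264, 0.199]
ee_rot: [3.126, 0.293, 0.002]
force: [-0.4, -3.5, 1.2]
width: 0.243
```

carry_out(
  plan=[
    [0.04,-0.2,0,0,2.0],
    [0.08,-0.4,0,0,2.0],
    [0.08,-0.4,0,0,2.0],
  ],
)

```text
clock: 13.3
position: [0.4553, -0.0297, 0.1988]
ee_rot: [3.127, 0.295, 0.001]
force: [-2.2, 4.0, 1.0]
width: 0.242
```

carry_out(
  plan=[
    [0.01,-0.1,0,0,2.0],
    [0.02,-0.12,0,0,2.0],
    [0.02,-0.12,0,0,2.0],
  ],
)

```text
clock: 13.6
position: [0.4554, -0.0301, 0.1988]
ee_rot: [-3.127, -0.296, -0.0]
force: [-2.9, 5.8, 2.2]
width: 0.246
```

carry_out(
  plan=[
    [0.01,-0.08,0,0,2.0],
    [0.01,-0.08,0,0,2.0],
    [0.01,-0.08,0,0,2.0],
  ],
)

```text
clock: 13.9
position: [0.4554, -0.0302, 0.1988]
ee_rot: [-3.127, -0.297, -0.0]
force: [-1.9, 4.5, 3.2]
width: 0.242
```

Nose 1 is stiff too (it stalls at 2 mm under 4–6 N), so place 2 is the loose one. I'll return to it and grip.

carry_out(
  plan=[
    [-0.02,0.2,0,0,2.4],
    [-0.02,0.2,0,0,5],
    [-0.02,0.2,0,0,5],
    [-0.02,0.2,0,0,5],
    [0,0.2,3,0,5],
    [0,0.2,6,0,5],
    [0.7,-3.7,6,0,5],
    [1.45,-7.64,6,0,5],
    [1.45,-7.64,6,0,5],
    [1.45,-7.64,3,0,5],
    [1.45,-7.64,0,0,5],
    [1.45,-7.64,-0.1,0,5],
    [1.45,-7.64,-0.1,0,2.8],
    [1.45,-7.64,-0.1,0,2.8],
    [1.45,-7.64,-0.1,0,2.8],
    [1.45,-7.64,-0.1,0,2.0],
    [1.45,-7.64,-0.1,0,2.0],
    [1.45,-7.64,-0.1,0,2.0],
  ],
  squeeze=15,
)

```text
clock: 15.7
position: [0.4703, -0.1066, 0.1983]
ee_rot: [-3.127, -0.297, -0.002]
force: [-0.5, 0.3, 3.3]
width: 0.24
```

carry_out(
  plan=[
    [0.1,0.02,1.33,0,2.0],
    [0.39,0.08,2.63,0,2.0],
    [0.87,0.17,3.87,0,2.0],
    [1.52,0.29,5.03,0,2.0],
    [2.35,0.45,6.07,0,2.0],
    [2.35,0.45,6.07,0,2.0],
    [2.35,0.45,6.07,0,2.0],
  ],
)

```text
clock: 16.4
position: [0.4934, -0.1022, 0.2594]
ee_rot: [-3.127, -0.297, -0.001]
force: [-4.8, -0.2, 7.7]
width: 0.238
```

carry_out(
  plan=[
    [0.96,0.19,0.9,0,2.0],
    [2.04,0.39,1.65,0,2.0],
    [3.23,0.62,2.23,0,2.0],
    [4.47,0.86,2.61,0,2.0],
    [5.77,1.11,2.81,0,2.0],
    [7.08,1.36,2.8,0,2.0],
    [8.37,1.61,2.6,0,2.0],
    [9.22,1.78,2.35,0,2.0],
    [9.22,1.78,2.35,0,2.0],
    [9.22,1.78,2.35,0,2.0],
  ],
)

```text
clock: 17.4
position: [0.5867, -0.0842, 0.2827]
ee_rot: [-3.127, -0.298, -0.005]
force: [2.4, 0.4, -0.0]
width: 0.238
```

Run:
```python
from h import *
p,d=arm.get_image("side")
cv2.imwrite("pics/c3.png",cv2.resize(p[130:310,250:430,::-1],(560,560),interpolation=cv2.INTER_CUBIC))
```

```text
(no output)
```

View pics/c3.png

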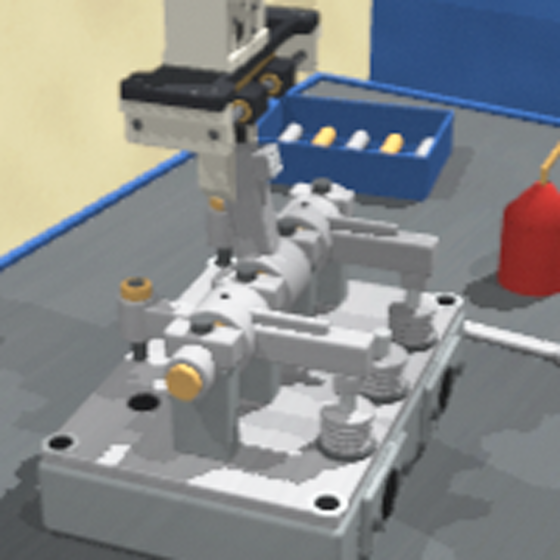

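The picture shows rocker 2's beam held upright and leaning back between the fingers (crop px ~265,190), with noses 1 and 3 still down. Now a little further to the stop, then release, rise and retreat.

carry_out(
  plan=[
    [0.4,0.08,-0.15,0,2.0],
    [0.8,0.15,-0.32,0,2.0],
    [0.8,0.15,-0.32,0,2.0],
    [0.8,0.15,-0.32,0,3.5],
    [0.8,0.15,-0.32,0,5],
    [0.8,0.15,-0.32,0,5],
    [0.8,0.15,-0.32,0,5],
    [0.8,0.15,2,0,5],
    [0.8,0.15,5,0,5],
    [0.8,0.15,9,0,5],
    [-4,-1,12,0,5],
    [-8,-3,12,0,5],
    [-12,-7,12,0,5],
    [-16,-11,12,0,5],
    [-18,-15,12,0,5],
    [-19,-20,12,0,5],
    [-20,-24,12,0,5],
    [-20,-24,12,0,5],
  ],
)

```text
clock: 19.25
position: [0.383, -0.3309, 0.4026]
ee_rot: [3.127, 0.282, 0.002]
force: [-0.1, -0.5, -0.1]
width: 0.544
```

Run:
```python
from h import *
p,d=arm.get_image("side");q,_=arm.get_image("top")
a=cv2.resize(p[130:330,250:450,::-1],(400,400),interpolation=cv2.INTER_CUBIC)
b=cv2.resize(q[160:300,260:400+60,::-1],(400,280),interpolation=cv2.INTER_CUBIC)
cv2.imwrite("pics/c4.png",np.hstack([a,np.vstack([b,np.zeros((120,400,3),np.uint8)])]))
W=cloud("side",d);o=np.array([.557,-.0887]);th=np.radians(10.87);R=np.array([[np.cos(th),-np.sin(th)],[np.sin(th),np.cos(th)]])
H=(W[...,:2]-o)@R;m=(abs(H[...,1])<.03)&(abs(H[...,0])<.08)&(W[...,2]>.19)&(W[...,2]<.27)
X=np.c_[H[...,0][m],W[...,2][m]-.15];print(len(X),X.mean(0),'tilt',np.arctan2(X[:,1].mean(),-X[:,0].mean()))
s=arm.observe();print(s["force"],s["position"],s["clock"])
```

```text
491 [0.01581618 0.07627601] tilt 1.7752535300887913
[-0.15483104  0.63181497 -1.17724266] [ 0.38592908 -0.32503071  0.40250168] 19.35
```

View pics/c4.png

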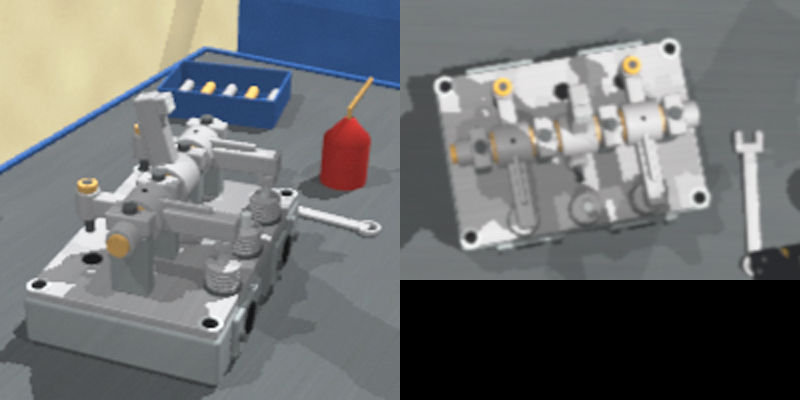

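Rocker 2 stands leaning back at side-crop px (155,130); noses 1 and 3 are down, and the spanner and can look unmoved. The mean-tilt estimate is biased by the visible faces, so I'll fit the beam's slope.

Run:
```python
from h import *
o=np.array([.557,-.0887]);th=np.radians(10.87);R=np.array([[np.cos(th),-np.sin(th)],[np.sin(th),np.cos(th)]])
W=cloud("side",arm.get_image("side")[1]);H=(W[...,:2]-o)@R
m=(abs(H[...,1])<.025)&(abs(H[...,0])<.09)
X=[]
for z in np.arange(.185,.26,.005):
    k=m&(abs(W[...,2]-z)<.0025)
    if k.any(): X.append((z,H[...,0][k].min(),H[...,0][k].max()))
X=np.array(X);print(X.round(4))
s=X[(X[:,0]>.185)&(X[:,0]<.225)]
for c in(1,2): print(np.pi/2+np.arctan(np.polyfit(s[:,0],s[:,c],1)[0]))
T=cloud("top",arm.get_image("top")[1]);H=(T[...,:2]-o)@R
for yc in(.08,-.08):
    k=(abs(H[...,1]-yc)<.009)&(H[...,0]<-.05)&(H[...,0]>-.1)&(T[...,2]>.14);print(yc,np.median(T[...,2][k]))
W0=np.load("W.npy");d=abs(T[...,2]-W0[...,2])
for n,b in(("piston",(240,310,80,160)),("can",(240,275,465,520)),("spanner",(222,285,425,446))):
    print(n,np.median(d[b[0]:b[1],b[2]:b[3]]),(d[b[0]:b[1],b[2]:b[3]]>.02).mean())
```

```text
[[ 0.185  -0.0048  0.0298]
 [ 0.19   -0.0041  0.0329]
 [ 0.195  -0.0023  0.035 ]
 [ 0.2    -0.0006  0.0345]
 [ 0.205   0.0006  0.0362]
 [ 0.21    0.0023  0.037 ]
 [ 0.215   0.0038  0.0394]
 [ 0.22    0.0051  0.0391]
 [ 0.225   0.0066  0.0329]
 [ 0.23    0.0088  0.036 ]
 [ 0.235   0.0063  0.0374]
 [ 0.24   -0.0013  0.0384]
 [ 0.245  -0.0015  0.0401]
 [ 0.25    0.0012  0.04  ]
 [ 0.255   0.0025  0.031 ]]
1.8662700016960532
1.782027613123982
0.08 0.16486284932623496
-0.08 0.1645898146076321
piston 0.0027500716466367604 0.0069642857142857145
can 0.0033252962749222847 0.13766233766233765
spanner 0.002891588064487532 0.022675736961451247
```

The fit gives about 1.87 rad, past the 1.75 limit but not clearly on the stop. I'll nudge it back with closed fingers until the stop is felt.

carry_out(
  plan=[
    [2,4,0,0,0],
    [4,8,0,0,0],
    [6,12,0,0,0],
    [8,16,0,0,0],
    [10,19,0,0,0],
    [12.2,22.7,0,0,0],
    [12.2,22.7,0,0,0],
    [12.2,22.7,-4,0,0],
    [12.2,22.7,-8,0,0],
    [12.2,22.7,-12.2,0,0],
    [12.2,22.7,-12.2,0,0],
    [14,23,-12.2,0,0],
    [15.3,23.3,-12.2,0,0],
    [15.9,23.4,-12.2,0,0],
    [15.9,23.4,-12.2,0,0],
  ],
)

```text
clock: 20.95
position: [0.547, -0.0884, 0.2817]
ee_rot: [-3.126, -0.302, -0.007]
force: [-1.4, 0.3, -0.5]
width: 0.002
```

carry_out(
  plan=[
    [0.4,0.08,0,0,0],
    [0.7,0.14,0,0,0],
    [0.7,0.14,0,0,0],
  ],
)

```text
clock: 21.25
position: [0.5539, -0.0871, 0.2817]
ee_rot: [-3.126, -0.302, -0.007]
force: [-1.6, -1.3, -0.3]
width: 0.004
```

carry_out(
  plan=[
    [0.3,0.06,0,0,0],
    [0.5,0.1,0,0,0],
    [0.5,0.1,0,0,0],
  ],
)

```text
clock: 21.55
position: [0.5585, -0.0862, 0.2814]
ee_rot: [-3.126, -0.301, -0.004]
force: [-4.2, -1.8, -0.8]
width: 0.001
```

carry_out(
  plan=[
    [0.2,0.04,0,0,0],
    [0.4,0.08,0,0,0],
    [0.4,0.08,0,0,0],
  ],
)

```text
clock: 21.85
position: [0.5612, -0.0858, 0.2809]
ee_rot: [-3.126, -0.301, 0.001]
force: [-8.4, -0.9, 2.0]
width: 0.006
```

carry_out(
  plan=[
    [0.2,0.04,0,0,0],
    [0.3,0.06,0,0,0],
    [0.3,0.06,0,0,0],
  ],
)

```text
clock: 22.15
position: [0.5626, -0.0856, 0.2806]
ee_rot: [-3.126, -0.3, 0.007]
force: [-10.8, -1.7, 3.6]
width: 0.0
```

The force rises while the tool stalls, right where the 2.0 rad stop was predicted. Backing off.

carry_out(
  plan=[
    [-1,-0.2,0,0,0],
    [-3,-0.6,0,0,0],
    [-5,-1,2,0,0],
    [-6,-2,6,0,0],
    [-8,-4,11,0,0],
    [-11,-8,12,0,0],
    [-14,-12,12,0,0],
    [-16,-16,12,0,0],
    [-18,-20,12,0,0],
    [-18,-24,12,0,0],
    [-18,-24,12,0,0],
    [-18,-24,12,0,0],
  ],
)

```text
clock: 23.35
position: [0.3828, -0.3262, 0.4008]
ee_rot: [-3.127, -0.298, 0.005]
force: [1.4, 0.7, 0.6]
width: 0.004
```

Run:
```python
from h import *
p,d=arm.get_image("side")
cv2.imwrite("pics/c5.png",cv2.resize(p[130:330,250:450,::-1],(500,500),interpolation=cv2.INTER_CUBIC))
o=np.array([.557,-.0887]);th=np.radians(10.87);R=np.array([[np.cos(th),-np.sin(th)],[np.sin(th),np.cos(th)]])
W=cloud("side",d);H=(W[...,:2]-o)@R;m=(abs(H[...,1])<.025)&(abs(H[...,0])<.09)
X=np.array([(z,H[...,0][k].min()) for z in np.arange(.19,.226,.005) if (k:=m&(abs(W[...,2]-z)<.0025)).any()])
print(np.pi/2+np.arctan(np.polyfit(X[:,0],X[:,1],1)[0]))
s=arm.observe();print(s["force"],s["position"],s["dq"].round(3))
```

```text
2.0123042376330367
[0.72038728 0.44371784 0.07208597] [ 0.38316248 -0.3250808   0.40076302] [-0.015 -0.008 -0.015  0.008  0.001  0.005 -0.001]
```

View pics/c5.png

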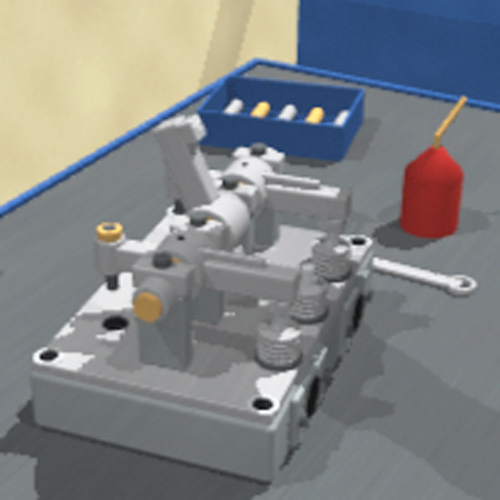

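Rocker 2 (crop px 190,160) now lies at its stop, with a fit of 2.01 rad. Noses 1 and 3 are down and the arm is clear.

```bash
python3 -c "
from cell import arm
print(arm.sign_off())"
```

```text
the job is handed in; nothing more can be done
None
```

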